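# Stack a printed reel on its assembly stand

## Task

Assemble the printed reel on the stand with the yellow base: first the grey flange over the post, collar up, then the blue hub over its collar, then the green flange over the post, collar up, and last the orange cap over the green collar, each fully down and flat on the one below. Do not touch the white-based stand, leave the toy digger, glue stick and planter where they are, and let go of everything at the end.

Things in the scene. Friction and masses are not known exactly. Their poses are not given: they have to be found in the camera images.
- stand_yellow: target, fixed: round yellow base, 100 mm diameter, 14 mm thick, with an upright steel post 12 mm in diameter, its last 12 mm tapering to 4 mm; post tip 92 mm above the bench. Origin: centre of the underside, on the bench; z up along the post. In the built reel the undersides are above the bench: grey 14, blue 22, green 70, orange 78 mm (top 114)
- stand_white: another fixed stand of the same shape and size (post tip at 92 mm), with a white base; not to be touched. Origin: centre of the underside
- flange_grey: loose mid-grey plastic flange, about 70 g, lying collar up: disc 90 mm diameter and 8 mm thick, and on it a round collar 34 mm in diameter up to 48 mm above the underside (its last 4 mm taper to 28 mm); a bore of 21 mm runs through all. Grip it by the collar. Origin: centre of the underside; z up through the collar
- hub_blue: loose blue plastic tube, about 50 g, standing on end: 56 mm outer and 46 mm inner diameter, 48 mm high, open at both ends. Origin: centre of the underside; z up along the tube
- flange_green: loose green plastic flange, about 70 g, lying collar up: disc 90 mm diameter and 8 mm thick, with a shorter round collar 34 mm in diameter up to 32 mm above the underside (its last 4 mm taper to 28 mm); a bore of 21 mm runs through all. Grip it by the collar. Origin: centre of the underside; z up through the collar
- cap_orange: loose orange plastic cap, about 50 g, standing mouth down: 52 mm outer diameter, 36 mm high, closed flat top 6 mm thick, inside 44 mm in diameter and 30 mm deep. Origin: centre of the mouth, on the bench; z up towards the closed top
- digger: bystander: small loose grey printed toy digger on dark tracks, about 70 x 35 mm, 41 mm high. Origin: centre of its underside
- glue: bystander: loose upright white glue stick with a blue cap, 30 mm diameter, 100 mm high. Origin: centre of its underside
- planter: bystander: loose small purple open planter, 60 mm diameter at the rim, 50 mm high. Origin: centre of its underside
Not all that is in view belongs to the job. What is meant by the cap_orange is not pink or turquoise, and is the larger of those in its own colour.

How it is judged:
On the way, in this order (a step that is already met when the one before it is completed fails the run):
1. the grey flange lies flat on the base of the yellow stand, its bore over the post (z of flange_grey in the frame of stand_yellow between 0.01 and 0.018 m and horizontal distance between flange_grey and stand_yellow below 0.008 m and angle between flange_grey's own z axis and vertical below 0.08 rad), for 0.2 s.
2. the blue hub stands over the grey flange's collar, down on its disc (z of hub_blue in the frame of stand_yellow between 0.018 and 0.026 m and horizontal distance between hub_blue and flange_grey below 0.01 m and angle between hub_blue's own z axis and vertical below 0.08 rad), for 0.2 s.
3. the green flange lies flat on the hub, its bore over the post, collar up (z of flange_green in the frame of stand_yellow between 0.066 and 0.074 m and horizontal distance between flange_green and stand_yellow below 0.008 m and angle between flange_green's own z axis and vertical below 0.08 rad), for 0.2 s.
4. the orange cap sits over the green flange's collar, down on its disc (z of cap_orange in the frame of stand_yellow between 0.074 and 0.082 m and horizontal distance between cap_orange and flange_green below 0.009 m and angle between cap_orange's own z axis and vertical below 0.08 rad), for 0.2 s.
At the end, for the whole second after the job is handed in: On the yellow stand the undersides lie at 14 (grey), 22 (blue), 70 (green) and 78 mm (orange), each within 4 mm, level within 0.08 rad; flanges within 8 mm of the post's axis, hub within 10 mm of the grey flange's, cap within 9 mm of the green's; all released and at rest (all of step 1 and all of step 2 and all of step 3 and all of step 4 and linear speed of each of flange_grey, hub_blue, flange_green, cap_orange below 0.02 m/s and contact force between each of flange_grey, hub_blue, flange_green, cap_orange and the fingers below 0.1 N); the robot touches nothing.
It fails at once if the toy digger is moved by more than 25 mm or knocked over (distance of digger from where it was at the start of the episode above 0.025 m or angle between digger's own z axis and vertical above 0.5 rad).
It fails at once if the glue stick is moved by more than 25 mm or knocked over (distance of glue from where it was at the start of the episode above 0.025 m or angle between glue's own z axis and vertical above 0.5 rad).
It fails at once if the planter is moved by more than 25 mm or knocked over (distance of planter from where it was at the start of the episode above 0.025 m or angle between planter's own z axis and vertical above 0.5 rad).
It fails at once if the white-based stand is touched with more than 2 N (contact force between stand_white and anything else above 2 N).
It also fails if it takes over 109 s, if anything falls off the work surface, if the arm or the gripper's body presses on something with over 40 N, if the wrist force passes 120 N, or if a joint passes its speed limit or range.

## Robot

A 6-joint arm with a two-finger parallel gripper is mounted at the origin on the work surface. World frame = base frame: x ahead of the robot, y to its left, z up, the work surface at z = 0. Lengths are in m, angles in rad, forces in N, time in s.
With the tool pointing down it reaches from about 0.2 to 0.875 m from the base axis. Payload 3.4 kg.
Tool frame: the origin (TCP) lies between the finger pads; the fingertips stand 25 mm ahead of it and the grasp point (between the pads) lies 6 mm ahead of it (r.nose_length is the z of the fingertips in the tool frame, in m); z points along the fingers, x is the direction in which the jaws open and shut, and the axes are right-handed (so a half turn about z gives the same grasp; the last joint's range is limited). The gripper opens to 94 mm and grips with 3 to 60 N. Pads are 16 mm wide; open, the fingers measure 119 mm over their backs; the gripper's body (75 mm by 177 mm) begins 78 mm behind the grasp point.
Start: joints at [1.138, 0.276, 1.505, -0, 1.361, -0.121], TCP at [0.176, 0.547, 0.23] pointing down, gripper open.
Joint ranges: [-2.89, 2.89], [-0.75, 2.08], [0.22, 2.7], [-1.18, 4.32], [0.11, 2.71], [-2.7, 2.7]. Speed limits (rad/s): [2.57, 2.57, 3.14, 3.14, 3.14, 3.14].

## Interface

Orientations are given as a unit quaternion [w, x, y, z].
In Python, from plant import r, gripper_to, inverse_kinematics, vision, models, telemetry gives the robot as it stands. Calls block until the motion is done:
- r.move_to(position, orientation): joint-space move of the TCP to a pose.
- r.move_l(position, rot=None, vel=0.15, guard=None): straight line of the TCP; rot=None keeps the orientation; vel is the mean speed in m/s. With guard (N) it stops when the force on the tool has changed by that much, and returns True; else False.
- r.movej(angles): joint-space move.
- gripper_to(opening, f_grip=None): finger opening in m; f_grip is the grip in N (None keeps the last); returns when the fingers have stopped.
- r.hold(seconds).
- inverse_kinematics(position, orientation): joint angles nearest the present ones, or None.
- vision.snapshot(name): name is "scene" or "side" or "wrist"; returns the picture (384x512x3 uint8, red, green, blue); there is no depth.
- vision.get_calibration(name): a dict with "fx", "fy", "cx", "cy" (pixels), "position" and "orientation" of the camera in the world. Camera axes: x right, y down, z forward; pixel columns grow to the right and rows downward; lengths in m; the calibration is good to about 2 mm. A picture is of the moment at which its call begins: read the wrist's pose just before it. get_calibration takes no time and is no camera call; for the wrist camera it gives the pose at the moment of the call.
A pose or a line that the arm cannot do raises r.PlanningError and nothing moves.
- r.sign_off(): hands the job in, once; it reports no verdict.
Trained networks look in the newest picture that a camera, given by its name, has taken for a name from the list of things; names that differ only in an ending like _2 or _b are one class to them, and where a whole thing is asked for, a point or a joint stands for the part that bears it (a point fixed in the world has none). Each returns a list of dicts, best first, with "score" (0 to 1); they miss things now and then, are a little off and sometimes report something else, mostly with a low value. They report only what shows in the picture. A call takes as long as a camera call. They do not tell look-alikes from the thing itself.
- models.boxes_of(thing, camera): "at" ([x, y, z] in m, in world coordinates, good to about 4 mm: the middle of the surface that is visible of it).
- models.regions_of(thing, camera): "pixels" (384x512 bool, what is visible of it).
- models.mark_of(thing, camera): "at" ([x, y, z] in m, in world coordinates, good to about 4 mm: a listed point, or the origin of a listed thing).
Readings, each from a call of its own:
- telemetry.current_t(): time.
- telemetry.current_joints(): joint angles.
- telemetry.current_dq(): joint speeds.
- telemetry.current_joint_efforts(): joint torques, N m.
- telemetry.current_ee_pos(): TCP position.
- telemetry.current_tool_rot(): TCP orientation.
- telemetry.current_wrist_force(): force on the tool from outside, world axes, zero at the start.
- telemetry.current_torque(): the same for the moment, N m.
- telemetry.current_opening(): finger opening in m.
Only numpy, scipy, OpenCV 4.12 (cv2) and the standard library are available. Lean on these libraries where they do the work, as an engineer would, in place of code of your own. Each camera call takes 0.05 s, during which the arm holds its last target. There are 200 camera calls.

## Working session

There is one attempt and no reset: what is moved stays moved. The work goes in short steps, each a Python script; the robot and the scene stay as the last script left them, time stands still between calls to the robot, and variables do not carry over. Pictures are saved under pics/ and viewed, about 12 in all and at most 16, crops included, and the job is handed in when it is done.

```bash
ls; mkdir -p pics; python3 - <<'E'
from plant import r, gripper_to, inverse_kinematics, vision, models, telemetry
import cv2, numpy as np
for c in ["scene","side"]:
    im=vision.snapshot(c); cv2.imwrite(f"pics/{c}0.png",cv2.resize(im[:,:,::-1],(800,600)))
    k=vision.get_calibration(c); print(c,k)
    for n in ["stand_yellow","stand_white","flange_grey","hub_blue","flange_green","cap_orange","digger","glue","planter"]:
        for d in models.mark_of(n,c)[:4]: print(n,np.round(d["at"],3),round(d["score"],2))
print(telemetry.current_t())
E
```

```text
pics
scene {'fx': 454.3972711713856, 'fy': 454.3972711713856, 'cx': 259.8095952148088, 'cy': 188.24289217431922, 'position': array([1.35900346, 0.36864616, 0.74511886]), 'orientation': array([-0.23640385,  0.4805223 ,  0.76660426, -0.35430134])}
stand_yellow [0.624 0.116 0.001] 0.81
stand_white [ 0.63  -0.156  0.001] 0.84
flange_grey [ 0.457 -0.318  0.   ] 0.61
hub_blue [0.455 0.081 0.003] 0.62
flange_green [ 0.457 -0.104  0.001] 0.63
cap_orange [0.419 0.277 0.002] 0.77
cap_orange [0.437 0.196 0.001] 0.72
cap_orange [ 0.446  0.384 -0.   ] 0.63
cap_orange [0.516 0.295 0.003] 0.63
digger [0.682 0.    0.004] 0.73
digger [ 0.457 -0.314  0.001] 0.28
glue [0.604 0.342 0.002] 0.96
planter [ 0.578 -0.337  0.005] 0.9
side {'fx': 447.69830929259615, 'fy': 447.69830929259615, 'cx': 251.83915458911798, 'cy': 187.7044219750384, 'position': array([0.41060999, 0.86839001, 0.57338772]), 'orientation': array([ 0.04976485, -0.06811509,  0.87598722, -0.47490018])}
stand_yellow [ 0.623  0.117 -0.003] 0.92
stand_yellow [ 0.423  0.28  -0.001] 0.54
stand_white [ 0.629 -0.155 -0.002] 0.68
flange_grey [ 0.451 -0.319 -0.002] 0.83
hub_blue [0.463 0.076 0.001] 0.67
flange_green [ 0.457 -0.107  0.005] 0.59
cap_orange [0.45  0.384 0.001] 0.94
cap_orange [ 0.425  0.284 -0.002] 0.8
cap_orange [0.518 0.302 0.001] 0.69
digger [ 0.682  0.006 -0.   ] 0.59
glue [0.603 0.34  0.   ] 0.92
glue [ 0.426  0.279 -0.002] 0.5
planter [ 0.582 -0.34  -0.002] 0.95
1.0
```

View pics/scene0.png

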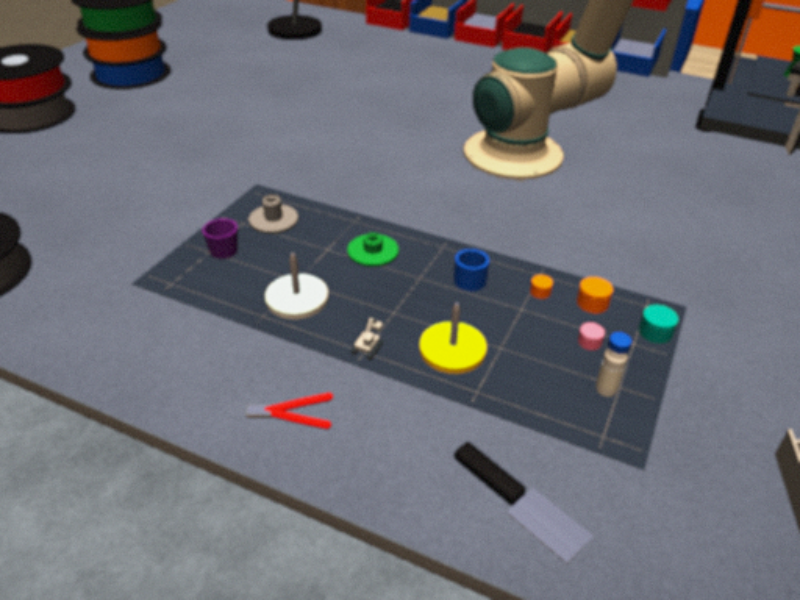

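View pics/side0.png

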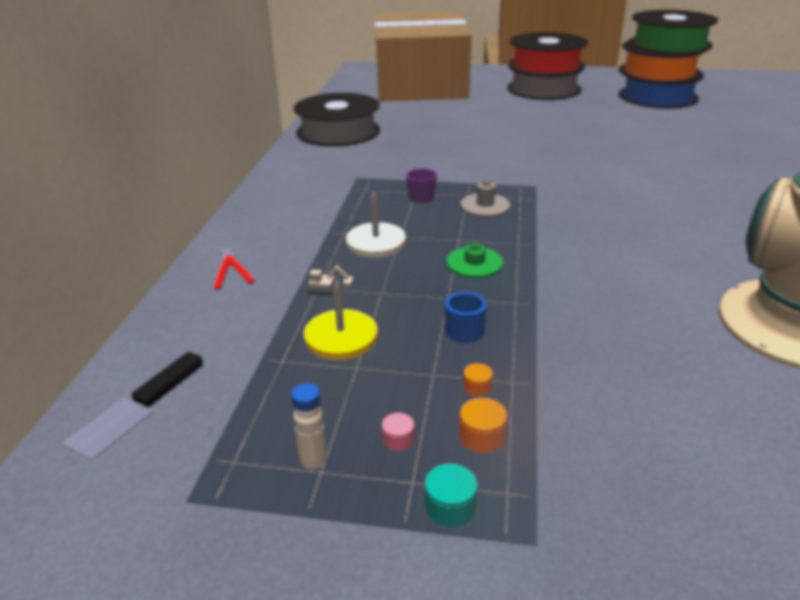

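The scene picture shows these cap candidates (800x600 pixels): large orange (595,294), small orange (541,286), pink (592,335), turquoise (659,323). The one meant is the large orange at about (0.42, 0.28), because it is the bigger of the two orange ones. The yellow stand is at (453,345), grey flange (273,213), green flange (373,247) and hub (471,270). Next I take close wrist views.

```bash
cat > h.py <<'E'
from plant import r, gripper_to, inverse_kinematics, vision, models, telemetry
import cv2, numpy as np
from scipy.spatial.transform import Rotation as Rn
def down(yaw):
    x=np.array([np.cos(yaw),np.sin(yaw),0]); z=np.array([0,0,-1.]); 
    return Rn.from_matrix(np.c_[x,np.cross(z,x),z]).as_quat(scalar_first=True)
def ray(k,uv):
    d=np.array([(uv[0]-k["cx"])/k["fx"],(uv[1]-k["cy"])/k["fy"],1.])
    d=Rn.from_quat(k["orientation"],scalar_first=True).apply(d); return np.array(k["position"]),d/np.linalg.norm(d)
def at_z(k,uv,z):
    p,d=ray(k,uv); return p+d*(z-p[2])/d[2]
def tri(*kuv):
    A=np.zeros((3,3));b=np.zeros(3)
    for k,uv in kuv:
        p,d=ray(k,uv);M=np.eye(3)-np.outer(d,d);A+=M;b+=M@p
    return np.linalg.solve(A,b)
def proj(k,P):
    c=Rn.from_quat(k["orientation"],scalar_first=True).inv().apply(np.asarray(P)-k["position"])
    return np.array([k["fx"]*c[0]/c[2]+k["cx"],k["fy"]*c[1]/c[2]+k["cy"]])
def wrist():
    k=vision.get_calibration("wrist"); return vision.snapshot("wrist"),k
E
python3 - <<'E'
from h import *
t0=telemetry.current_t()
for i,(p,yaw) in enumerate([([.42,.28,.25],0),([.57,.10,.28],0)]):
    # yaw choice: jaws along x or its half turn, whichever keeps joint 6 small
    c=[(y,inverse_kinematics(p,down(y))) for y in (0,np.pi,np.pi/2,-np.pi/2)]
    print([(round(y,2),None if q is None else np.round(q,2)) for y,q in c])
    y,q=min([a for a in c if a[1] is not None and abs(a[0]) in(0,np.pi)],key=lambda a:abs(a[1][5]))
    r.move_to(p,down(y)); im,k=wrist(); print(y,k["position"],k["position"]-telemetry.current_ee_pos(),telemetry.current_t()-t0)
    cv2.imwrite(f"pics/w{i}.png",im[:,:,::-1])
    for n in (["cap_orange","hub_blue"],["stand_yellow","hub_blue","digger"])[i]:
        for d in models.mark_of(n,"wrist"): print(n,np.round(d["at"],3),round(d["score"],2),proj(k,d["at"]).round())
E
```

```text
[(0, array([ 0.45,  0.16,  1.61, -0.  ,  1.37,  0.45])), (3.14, array([ 0.45,  0.16,  1.61, -0.  ,  1.37, -2.69])), (1.57, array([ 0.45,  0.16,  1.61, -0.  ,  1.37, -1.12])), (-1.57, array([ 0.45,  0.16,  1.61, -0.  ,  1.37,  2.02]))]
0 [0.41975505 0.36012807 0.40473606] [0.0002538  0.07923089 0.15481489] 1.4083
cap_orange [ 0.422  0.273 -0.002] 0.96 [257. 172.]
cap_orange [ 0.434  0.194 -0.   ] 0.94 [265. 227.]
cap_orange [0.519 0.3   0.001] 0.77 [330. 153.]
cap_orange [0.447 0.388 0.003] 0.71 [277.  83.]
hub_blue [0.46  0.079 0.001] 0.71 [281. 297.]
[(0, array([ 0.05,  0.26,  1.41, -0.  ,  1.48,  0.05])), (3.14, None), (1.57, array([ 0.05,  0.26,  1.41, -0.  ,  1.48, -1.52])), (-1.57, array([ 0.05,  0.26,  1.41, -0.  ,  1.48,  1.62]))]
0 [0.56951721 0.18040864 0.4345307 ] [0.0005683  0.07892889 0.15472401] 2.4917
stand_yellow [0.625 0.119 0.004] 0.89 [294. 151.]
hub_blue [ 0.459  0.081 -0.001] 0.86 [180. 176.]
digger [ 0.683  0.    -0.002] 0.74 [329. 228.]
```

```bash
python3 - <<'E'
import cv2,numpy as np
a=cv2.imread("pics/w0.png");b=cv2.imread("pics/w1.png")
cv2.imwrite("pics/w01.png",np.hstack([cv2.resize(a[50:350,150:420],(400,444)),cv2.resize(b[50:320,130:373],(400,444))]))
E
```

```text
(no output)
```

View pics/w01.png

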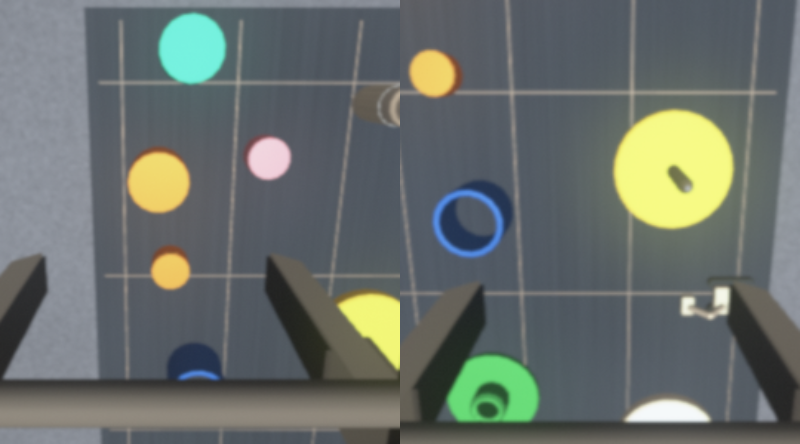

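The left crop shows the large orange cap at (159,181), about 1.6 times the width of the small one at (170,271), so it is the one. The right crop shows the yellow stand with its post, and the hub. Now I measure everything from two wrist positions each.

```bash
cat >> h.py <<'E'
TOP=dict(stand_yellow=.014,flange_grey=.008,flange_green=.008,hub_blue=.048,cap_orange=.036)
def centre(n,im,k,guess):
    L=[d["pixels"] for d in models.regions_of(n,"wrist")]
    if not L: return None,None,None
    g=proj(k,[*guess,TOP[n]])
    m=min(L,key=lambda m:np.linalg.norm(np.argwhere(m).mean(0)[::-1]-g)).astype(np.uint8)
    if n in("hub_blue","cap_orange"):
        v=im.max(2); t,_=cv2.threshold(v[m>0].reshape(-1,1),0,255,cv2.THRESH_OTSU); m=((v>t)&(m>0)).astype(np.uint8)
    c=cv2.findContours(m,cv2.RETR_EXTERNAL,cv2.CHAIN_APPROX_NONE)[0]
    h=cv2.convexHull(max(c,key=len)); e=cv2.fitEllipse(cv2.convexHull(max(c,key=len))) if len(h)>5 else None
    M=cv2.moments(h); return (M["m10"]/M["m00"],M["m01"]/M["m00"]),2*np.sqrt(M["m00"]/np.pi),h
def measure(n,guess,z=.2,show=None):
    o=[];ims=[]
    for dx in(-.05,.05):
        r.move_to([guess[0]+dx,guess[1]-.09,z],down(0)); im,k=wrist()
        c,d,h=centre(n,im,k,guess)
        if c is None: print(n,"miss"); continue
        P=at_z(k,c,TOP[n]); o.append((k,c)); dia=d/k["fx"]*(k["position"][2]-TOP[n])
        print(n,"at top plane",P.round(4),"dia",round(dia,4))
        if show: cv2.polylines(im:=im.copy(),[h],True,(255,0,255),1); ims.append(im[:260])
    if len(o)==2: print("   tri",tri(*o).round(4),"expect z",TOP[n])
    if show and ims: cv2.imwrite(show,np.hstack(ims)[:,:,::-1])
    return np.mean([at_z(k,c,TOP[n])[:2] for k,c in o],0)
E
python3 - <<'E'
from h import *
G=dict(cap_orange=(.422,.276),hub_blue=(.459,.079),stand_yellow=(.624,.117),flange_green=(.457,-.106),flange_grey=(.455,-.318))
import json;o={}
for n,g in G.items(): o[n]=list(measure(n,g,show=f"pics/m_{n}.png"))
json.dump(o,open("pos.json","w"));print(o,telemetry.current_t())
I=[cv2.resize(cv2.imread(f"pics/m_{n}.png"),(400,102*1)) for n in G]
I=[cv2.resize(cv2.imread(f"pics/m_{n}.png"),(780,198)) for n in ("hub_blue","stand_yellow","flange_grey")]
cv2.imwrite("pics/m.png",np.vstack(I))
E
```

```text
cap_orange at top plane [0.4212 0.2802 0.036 ] dia 0.0539
cap_orange at top plane [0.4214 0.2802 0.036 ] dia 0.0548
   tri [0.4213 0.2802 0.0353] expect z 0.036
hub_blue at top plane [0.458  0.0796 0.048 ] dia 0.0577
hub_blue at top plane [0.4584 0.0795 0.048 ] dia 0.0585
   tri [0.4582 0.0796 0.0469] expect z 0.048
stand_yellow at top plane [0.6247 0.1183 0.014 ] dia 0.1055
stand_yellow at top plane [0.6252 0.1185 0.014 ] dia 0.1055
   tri [0.6249 0.1185 0.0126] expect z 0.014
flange_green at top plane [ 0.4575 -0.1034  0.008 ] dia 0.095
flange_green at top plane [ 0.4578 -0.1037  0.008 ] dia 0.095
   tri [ 0.4577 -0.1035  0.0068] expect z 0.008
flange_grey at top plane [ 0.4531 -0.3141  0.008 ] dia 0.0956
flange_grey at top plane [ 0.4538 -0.3143  0.008 ] dia 0.0944
   tri [ 0.4534 -0.3141  0.0054] expect z 0.008
{'cap_orange': [np.float64(0.42134316018746987), np.float64(0.28020109684758643)], 'hub_blue': [np.float64(0.4582120983684861), np.float64(0.07951617741328557)], 'stand_yellow': [np.float64(0.6249429698345388), np.float64(0.11841458562916932)], 'flange_green': [np.float64(0.45766842735402585), np.float64(-0.10353686266029918)], 'flange_grey': [np.float64(0.4534494082242203), np.float64(-0.3142105071831093)]} 11.4583
```

View pics/m.png

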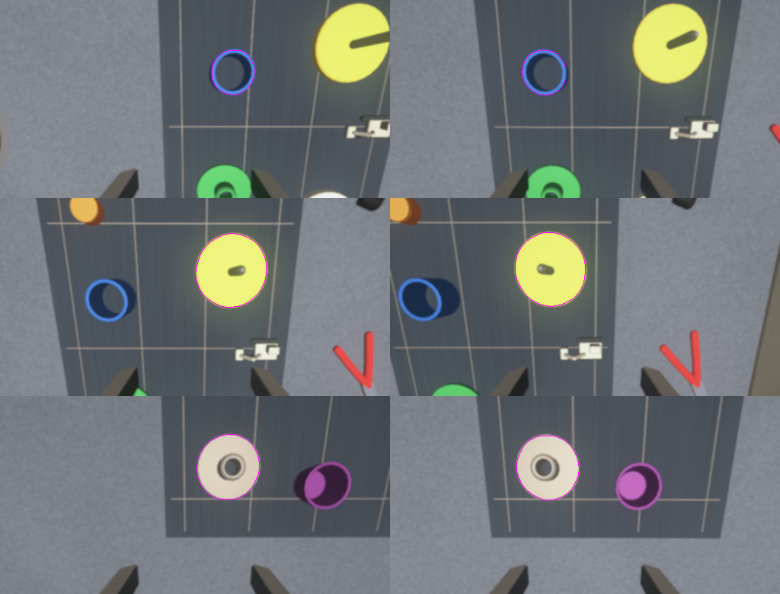

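All outlines fit, and the triangulated heights agree with the text to within 3 mm. The grey flange goes first.

```bash
cat >> h.py <<'E'
import json
POS=json.load(open("pos.json"))
def pick(n,tz,op,f):
    x,y=POS[n]; gripper_to(op)
    r.move_to([x,y,tz+.12],down(0)); g=r.move_l([x,y,tz],vel=.12,guard=12)
    gripper_to(.02,f); print("picked",g,"z",telemetry.current_ee_pos().round(4),"opening",round(telemetry.current_opening(),4))
    r.move_l([x,y,.24],vel=.2); print("lifted opening",round(telemetry.current_opening(),4),"F",telemetry.current_wrist_force().round(2))
def place(tz,base,off=(0,0)):
    x,y=np.array(POS["stand_yellow"])+off; z=tz+base
    r.move_to([x,y,max(.24,z+.04)],down(0)); r.hold(.3)
    g=r.move_l([x,y,z+.004],vel=.08,guard=8)
    if not g: g=r.move_l([x,y,z-.002],vel=.02,guard=5)
    p=telemetry.current_ee_pos(); print("stop",g,"z above nominal",round(p[2]-z,4),"xy",p[:2].round(4),"F",telemetry.current_wrist_force().round(1)); return p[2]-z
def release(op):
    gripper_to(op); r.hold(.2); p=telemetry.current_ee_pos(); r.move_l([p[0],p[1],.26],vel=.2); print("t",telemetry.current_t())
E
python3 - <<'E'
from h import *
pick("flange_grey",.039,.07,15)
cv2.imwrite("pics/g1.png",wrist()[0][:,:,::-1])
if place(.039,.014)<.004:
    release(.07)
    x,y=POS["stand_yellow"]; r.move_to([x,y-.09,.2],down(0)); im,k=wrist(); cv2.imwrite("pics/g2.png",im[:,:,::-1])
    for n in["flange_grey"]:
        TOP[n]=.022; c,d,_=centre(n,im,k,(x,y)); print(at_z(k,c,.022),d/k["fx"]*(k["position"][2]-.022))
    im=vision.snapshot("side"); cv2.imwrite("pics/gs.png",cv2.resize(im[130:290,130:350,::-1],(770,560)))
E
```

```text
picked False z [ 0.4535 -0.3142  0.0391] opening 0.0326
lifted opening 0.0328 F [-0.36  0.21 -0.89]
stop True z above nominal -0.0003 xy [0.6254 0.1185] F [ 0.9 -1.   3.4]
t 22.4667
[0.62493083 0.11855773 0.022     ] 0.09534477378356554
```

View pics/gs.png

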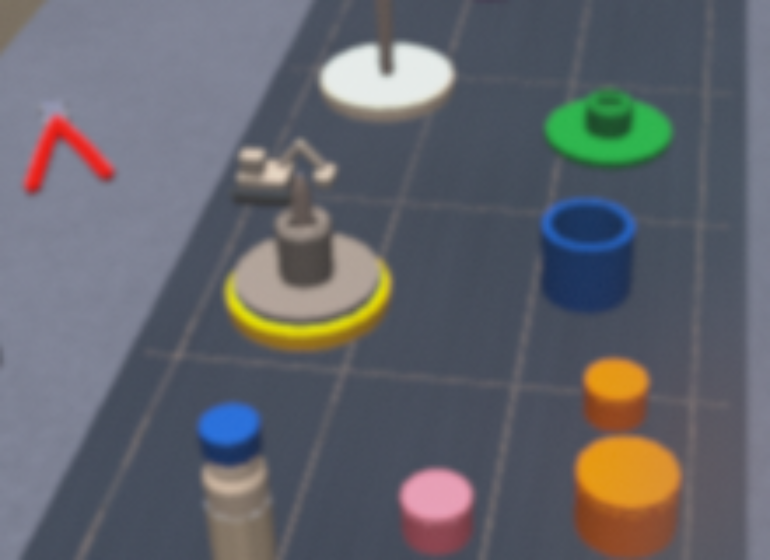

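```bash
python3 - <<'E'
from h import *
pick("hub_blue",.038,.08,10)
if place(.038,.022)<.004:
    release(.085)
    x,y=POS["stand_yellow"]; r.move_to([x,y-.09,.24],down(0)); im,k=wrist(); cv2.imwrite("pics/h2.png",im[:,:,::-1])
    TOP["hub_blue"]=.07; c,d,_=centre("hub_blue",im,k,(x,y)); print(at_z(k,c,.07),d/k["fx"]*(k["position"][2]-.07))
im=vision.snapshot("side"); cv2.imwrite("pics/hs.png",cv2.resize(im[130:290,130:350,::-1],(770,560)))
E
```

```text
picked False z [0.4585 0.0795 0.0384] opening 0.0569
lifted opening 0.0567 F [-0.63 -0.11 -1.  ]
stop True z above nominal -0.0001 xy [0.6254 0.1185] F [-0.1  0.3  2.9]
t 32.7167
[0.62492878 0.11828709 0.07      ] 0.05888638787649629
```

The picture shows the grey flange flat on the yellow base, with the post through its collar at (303,250). The hub is also down: its stop height is nominal and it is centred within 0.3 mm. Green flange next.

```bash
python3 - <<'E'
from h import *
pick("flange_green",.036,.07,15)
if place(.036,.07)<.004:
    release(.07)
    x,y=POS["stand_yellow"]; r.move_to([x,y-.09,.26],down(0)); im,k=wrist(); cv2.imwrite("pics/n2.png",im[:,:,::-1])
    TOP["flange_green"]=.078; c,d,_=centre("flange_green",im,k,(x,y)); print(at_z(k,c,.078),d/k["fx"]*(k["position"][2]-.078))
im=vision.snapshot("side"); cv2.imwrite("pics/ns.png",cv2.resize(im[130:290,130:350,::-1],(770,560)))
E
```

```text
picked False z [ 0.4577 -0.1036  0.0361] opening 0.0333
lifted opening 0.0338 F [ 0.19 -0.72 -0.17]
stop True z above nominal -0.0001 xy [0.6255 0.1185] F [-0.8  0.7  3.4]
t 42.9917Traceback (most recent call last):
  File "<stdin>", line 6, in <module>
  File "h.py", line 11, in at_z
    p,d=ray(k,uv); return p+d*(z-p[2])/d[2]
        ~~~^^^^^^
  File "h.py", line 8, in ray
    d=np.array([(uv[0]-k["cx"])/k["fx"],(uv[1]-k["cy"])/k["fy"],1.])
                 ~~^^^
TypeError: 'NoneType' object is not subscriptable
```

```bash
python3 - <<'E'
from h import *
x,y=POS["stand_yellow"]
im=vision.snapshot("side"); w,k=wrist()
TOP["flange_green"]=.078; c,d,_=centre("flange_green",w,k,(x,y))
if c: print(at_z(k,c,.078),d/k["fx"]*(k["position"][2]-.078))
m=((w[:,:,1]>1.5*w[:,:,0])&(w[:,:,1]>1.5*w[:,:,2])&(w[:,:,1]>60)).astype(np.uint8)
h=cv2.convexHull(max(cv2.findContours(m,0,1)[0],key=len)); M=cv2.moments(h); c=(M["m10"]/M["m00"],M["m01"]/M["m00"])
print("by colour",at_z(k,c,.078),2*np.sqrt(M["m00"]/np.pi)/k["fx"]*(k["position"][2]-.078))
cv2.imwrite("pics/ns.png",np.hstack([cv2.resize(im[130:290,130:290],(400,400)),cv2.resize(w[40:300,120:380],(400,400))])[:,:,::-1])
E
```

```text
[0.62474838 0.11822455 0.078     ] 0.0958502983293473
by colour [0.62555605 0.11873602 0.078     ] 0.09519754458836589
```

View pics/ns.png

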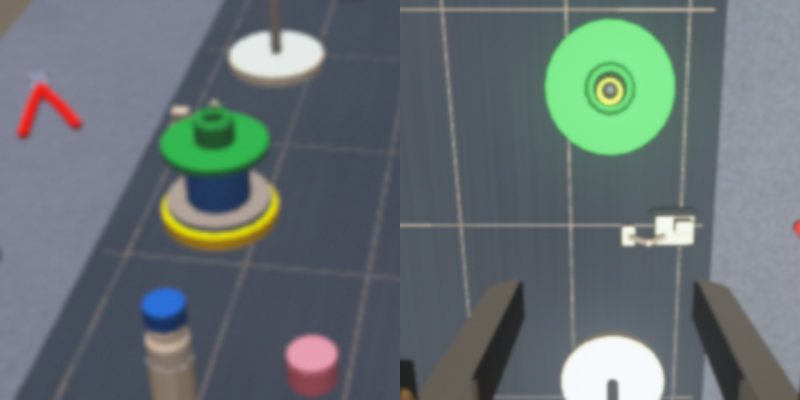

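The earlier miss was a single detector dropout. The green flange lies level on the hub at (215,138), and from above it is centred around the post at (610,88). Last comes the cap.

```bash
python3 - <<'E'
from h import *
pick("cap_orange",.036,.075,10)
if place(.036,.078)<.004:
    release(.08)
    x,y=POS["stand_yellow"]; r.move_to([x,y-.12,.30],down(0)); 
w,k=wrist(); im=vision.snapshot("side"); im2=vision.snapshot("scene")
cv2.imwrite("pics/cs.png",np.hstack([cv2.resize(a,(266,266)) for a in(im[110:290,130:310],w[20:300,110:390],im2[130:290,210:370])])[:,:,::-1])
TOP["cap_orange"]=.114; 
vision.snapshot("wrist"); c,d,_=centre("cap_orange",w,k,POS["stand_yellow"])
if c: print(at_z(k,c,.114),d/k["fx"]*(k["position"][2]-.114))
print(telemetry.current_t(),telemetry.current_wrist_force().round(2))
E
```

```text
picked False z [0.4215 0.2803 0.0364] opening 0.0521
lifted opening 0.0517 F [-0.03 -0.17 -0.86]
stop True z above nominal -0.0002 xy [0.6255 0.1185] F [ 0.5 -0.3  3.7]
t 53.1083
[0.62555725 0.11781097 0.114     ] 0.05385419219495059
53.9333 [ 0.06 -0.09  0.7 ]
```

View pics/cs.png

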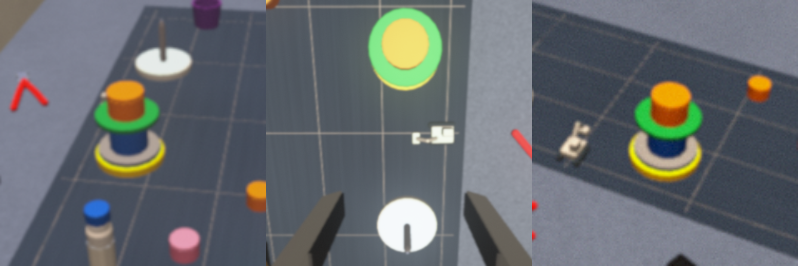

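All three views show the complete reel, level and centred, with the arm clear. Handing in.

```bash
python3 - <<'E'
from h import *
r.sign_off(); print(telemetry.current_t())
E
```

```text
the job is handed in; nothing more can be done
the job is handed in; nothing more can be done
```

The reel is assembled on the yellow stand in the order grey flange, blue hub, green flange, orange cap, and I handed the job in at about 54 s. The hand-in gives no verdict.

- **Seating:** each part stopped on contact within 0.3 mm of its nominal height. The wrist views after placing put every part within about 1 mm of the stand's axis.
- **Final views:** all three cameras show the stack level and released, with the gripper clear. The digger and glue stick stand upright in these views and the white stand was never approached. The planter is partly cropped, and I did not re-measure where these things stand.
- **Cap choice:** I used the large orange cap, not the small orange, pink or turquoise ones.
- **Check that failed:** the detector missed the green flange once, which stopped that script with an error after the part was already placed. A second detector call and a colour outline both found it in place, agreeing to within 1 mm.
- **Small disagreement:** measured diameters came out about 2–7 % large, probably because the outlines run slightly wide, and this had no effect on the fits.

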